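# Switch on fan, light and hob in order

## Robot

A 7-joint arm with a two-finger parallel gripper is mounted at the origin on a cart in front of the work surface, level with it; the furniture and walls round the work are solid. World frame = base frame: x ahead of the robot, y to its left, z up, the work surface at z = 0. Lengths are in mm, angles in rad, forces in N, time in s.
With the tool pointing down it reaches from about 425 to 875 mm from the base axis. Payload 8.4 kg.
Tool frame: the origin (TCP) lies midway between the tips of the shut fingers; the grasp point (between the pads) lies 19 mm behind it; x points along the fingers, z is the direction in which the jaws open and shut, and the axes are right-handed (so a half turn about x gives the same grasp; the last joint's range is limited). The gripper opens to 85 mm and grips with 20 to 120 N. Pads are 22 mm wide; open, the fingers measure 114 mm over their backs; the gripper's body (76 mm by 85 mm) begins 54 mm behind the grasp point. The pads swing forward as they close: fully open they stand 13 mm farther back than shut.
Start: joints at [1.185, 0.333, 0.04, 1.465, -0.013, 1.343, -0.059], TCP at [183.852, -623.426, 193.708] pointing down, gripper open.
Joint ranges: [-2.58, 2.58], [-0.38, 2.09], [-1.3, 1.39], [0.25, 2.4], [-1.5, 4.64], [0.08, 2.09], [-2.65, 2.65]. Speed limits (rad/s): [2.22, 2.22, 2.79, 2.79, 3.14, 3.14, 3.14].

## Interface

Orientations are given as a unit quaternion [w, x, y, z].
In Python, from station import bot, read_camera gives the robot as it stands. The module is installed in compiled form; this text tells all that it offers.
- The arm moves only by the shell command python3 -m handwheel 'ROWS'. ROWS is JSON, a list of rows, each a list of 7 numbers: the opening in per cent of the stroke, from 0 (shut) to 100 (fully open), then the shift along the tool's x, y, z in mm, then the turn, a rotation vector about the tool's x, y, z in rad. In form: [[claw, x, y, z, wx, wy, wz], ...]. A call has 1 to 10 rows; each row shifts and turns the commanded pose from where the row before left it, along the tool's axes as they then stand; what a row does not reach is not made up. A row lasts 1/10 s, in which the tool goes at most 50 mm and 8.59 degrees, less where a joint would pass 70% of its speed; a pose out of reach is approached as far as the arm can. A call with a gripper value outside its range is refused whole. The fingers move at their own pace and stop on an object; the grip force is fixed at half the most. Time passes only in rows, so rows that do not move let the fingers close. It gives the time, the measured TCP pose, the force and the opening at its end, in the units of the state.
- bot.get_state(): the state, without advancing time (a new reading comes with each control period).
- read_camera(name): name is "scene" or "top" or "wrist"; returns a dict with "color" (420x560x3 uint8, red, green, blue), "fov_y" (degrees; the focal length in pixels is half the picture's height over the tangent of half this angle, whatever the lens; pixels are square), "cx", "cy" (the principal point, pixels), "D" ([k1, k2, p1, p2, k3] as OpenCV has them; the pictures are not rectified), "cam_to_world" (4x4, takes a point from camera to world coordinates). Camera axes: x right, y down, z forward; pixel columns grow to the right and rows downward; lengths in mm; the calibration is good to about 2 mm. A picture is of the moment at which its call begins. There is no depth.
- bot.sign_off(): hands the job in, once; it reports no verdict.
The state is a dict: "time": time; "joint_positions": joint angles; "qvel": joint speeds; "tau": joint torques, N m; "position": TCP position; "eef_rot": TCP orientation; "ft_force": force on the tool from outside, world axes, zero at the start; "torque": the same for the moment, N m; "opening": finger opening in mm.
Only numpy, scipy, OpenCV 4.12 (cv2) and the standard library are available. Lean on these libraries where they do the work, as an engineer would, in place of code of your own. Each camera call takes 0.05 s, during which the arm holds its last target.

## Task

Get the cooking corner ready at the round push switches standing on the worktop: press the blue one (extractor fan), then the yellow one (light), then the red one (hob), in that order, each gently with the fingertips until its cap is fully down and stays there. Keep the green switch (radio) off, and do not lift or shift any switch or disturb the things around them.

Things in the scene. Friction and masses are not known exactly. Their poses are not given: they have to be found in the camera images.
- fan_switch: wireless push switch of the extractor fan: a loose round white puck, 70 mm across, 24 mm high, 0.35 kg, rubber foot, with a round blue cap in the middle of its top. Origin: centre of its underside, on the wooden worktop (which lies 5 mm below the hob glass, at z = -0.005); z is up.
- fan_key (a joint): travel of the blue cap, in m: 0 = up (off, as it starts), 0.009 = fully down (on). The cap slides straight down against about 2.5 N of steady friction, has no spring, stays where it is left, and meets a hard stop at 0.009.
- fan_top (a point): centre of the top face of the blue cap (cap 42 mm across, flat top 36 mm across); 35.5 mm above the worktop when up, 26.5 mm when fully down.
- light_switch: wireless push switch of the worktop light: a loose round white puck, 70 mm across, 24 mm high, 0.35 kg, rubber foot, with a round yellow cap in the middle of its top. Origin: centre of its underside, on the wooden worktop (which lies 5 mm below the hob glass, at z = -0.005); z is up.
- light_key (a joint): travel of the yellow cap, in m: 0 = up (off, as it starts), 0.009 = fully down (on). The cap slides straight down against about 2.5 N of steady friction, has no spring, stays where it is left, and meets a hard stop at 0.009.
- light_top (a point): centre of the top face of the yellow cap (cap 42 mm across, flat top 36 mm across); 35.5 mm above the worktop when up, 26.5 mm when fully down.
- hob_switch: wireless push switch of the hob: a loose round white puck, 70 mm across, 24 mm high, 0.35 kg, rubber foot, with a round red cap in the middle of its top. Origin: centre of its underside, on the wooden worktop (which lies 5 mm below the hob glass, at z = -0.005); z is up.
- hob_key (a joint): travel of the red cap, in m: 0 = up (off, as it starts), 0.009 = fully down (on). The cap slides straight down against about 2.5 N of steady friction, has no spring, stays where it is left, and meets a hard stop at 0.009.
- hob_top (a point): centre of the top face of the red cap (cap 42 mm across, flat top 36 mm across); 35.5 mm above the worktop when up, 26.5 mm when fully down.
- radio_switch: wireless push switch of the kitchen radio: a loose round white puck, 70 mm across, 24 mm high, 0.35 kg, rubber foot, with a round green cap in the middle of its top. Origin: centre of its underside, on the wooden worktop (which lies 5 mm below the hob glass, at z = -0.005); z is up.
- radio_key (a joint): travel of the green cap, in m: 0 = up (off, as it starts), 0.009 = fully down (on). The cap slides straight down against about 2.5 N of steady friction, has no spring, stays where it is left, and meets a hard stop at 0.009.
- radio_top (a point): centre of the top face of the green cap (cap 42 mm across, flat top 36 mm across); 35.5 mm above the worktop when up, 26.5 mm when fully down.
- salt_shaker: salt shaker, glass and steel, 44 mm across, 90 mm high; loose bystander, not part of the job. Origin: centre of its underside.
- egg_timer: red wind-up egg timer, 58 mm across, 52 mm high; loose bystander, not part of the job. Origin: centre of its underside.
- mug_blue: blue banded mug, 83x117x94 mm with its handle; loose bystander, not part of the job. Origin: centre of its underside.
- lemon: yellow lemon lying down, 78x55x56 mm; loose bystander, not part of the job. Origin: centre of its underside.
- spice_5: spice jar with red cap, 46 mm across, 109 mm high; loose bystander, not part of the job. Origin: centre of its underside.
There are look-alikes about, which are no part of the job. What is shaped like the hob_switch but purple or turquoise is not meant.

How it is judged (in metres and radians):
On the way, in this order (a step that is already met when the one before it is completed fails the run):
1. blue cap pressed down, yellow and red still up (value of joint fan_key above 0.006 m and value of joint each of light_key, hob_key below 0.003 m), for 0.1 s.
2. yellow cap pressed down, red still up (value of joint each of fan_key, light_key above 0.006 m and value of joint hob_key below 0.003 m), for 0.1 s.
3. red cap pressed down (value of joint each of fan_key, light_key, hob_key above 0.006 m), for 0.1 s.
At the end, for the whole second after the job is handed in: Blue, yellow and red caps are each down by more than 6 of their 9 mm, the green cap is down by less than 3 mm; all four switches stand upright and at rest within 20 mm of where they were, and every bystander is within 20 mm of where it was (all of step 3 and value of joint radio_key below 0.003 m and distance of each of fan_switch, light_switch, hob_switch, radio_switch, salt_shaker, egg_timer, mug_blue, lemon, spice_5 from where it was at the start of the episode below 0.02 m and angle between each of fan_switch, light_switch, hob_switch, radio_switch's own z axis and vertical below 0.1 rad and linear speed of each of fan_switch, light_switch, hob_switch, radio_switch below 0.02 m/s); the robot touches nothing.
It fails at once if yellow pressed (3 mm) before blue is down (6 mm), or red (3 mm) before yellow is down (6 mm) ((value of joint light_key above 0.003 m and value of joint fan_key below 0.006 m) or (value of joint hob_key above 0.003 m and value of joint light_key below 0.006 m)).
It fails at once if green pressed (3 mm) (value of joint radio_key above 0.003 m).
It fails at once if a switch lifted more than 10 mm off the worktop or shifted more than 20 mm (height (world z) of any of fan_switch, light_switch, hob_switch, radio_switch above 0.005 m or distance of any of fan_switch, light_switch, hob_switch, radio_switch from where it was at the start of the episode above 0.02 m).
It fails at once if a switch pressed harder than 30 N (contact force between any of the fingers, the arm and fan_switch above 30 N or contact force between any of the fingers, the arm and light_switch above 30 N or contact force between any of the fingers, the arm and hob_switch above 30 N or contact force between any of the fingers, the arm and radio_switch above 30 N).
It fails at once if a bystander moved more than 20 mm (distance of any of salt_shaker, egg_timer, mug_blue, lemon, spice_5 from where it was at the start of the episode above 0.02 m).
It also fails if it takes over 43 s, if anything falls off the work surface, if the arm or the gripper's body presses on something with over 40 N, if the wrist force passes 120 N, or if a joint passes its speed limit or range.

## Working session

There is one attempt and no reset: what is moved stays moved. The work goes in short steps, Python scripts to look and compute and a shell command to move; the robot and the scene stay as the last step left them, time stands still between calls to the robot, and variables do not carry over. Pictures are saved under pics/ and viewed, and the job is handed in when it is done.

```bash
mkdir -p pics
python3 - <<'E'
from station import bot, read_camera
import cv2,numpy as np
for n in("scene","top","wrist"):
    c=read_camera(n); cv2.imwrite(f"pics/{n}0.png",c["color"][:,:,::-1]); print(n,c["fov_y"],c["cx"],c["cy"],c["D"]);print(np.round(c["cam_to_world"],3))
s=bot.get_state()
for k,v in s.items(): print(k,v)
E
```

```text
scene 46.32766851178356 280.3706459013073 213.12313090257476 [-0.09403515  0.          0.          0.          0.        ]
[[ 8.68000e-01 -3.86000e-01  3.11000e-01  1.95832e+02]
 [-4.95000e-01 -6.54000e-01  5.71000e-01 -9.02474e+02]
 [-1.70000e-02 -6.50000e-01 -7.60000e-01  9.66497e+02]
 [ 0.00000e+00  0.00000e+00  0.00000e+00  1.00000e+00]]
top 50.98975595442437 282.1592409354101 215.97515610591864 [-0.12385431  0.          0.          0.          0.        ]
[[-1.210000e-01 -9.690000e-01  2.160000e-01  3.537810e+02]
 [-9.930000e-01  1.190000e-01 -2.200000e-02 -1.804820e+02]
 [-5.000000e-03 -2.170000e-01 -9.760000e-01  1.140439e+03]
 [ 0.000000e+00  0.000000e+00  0.000000e+00  1.000000e+00]]
wrist 62.7682630525243 286.4464184091071 204.27279285739075 [-0.07131498  0.          0.          0.          0.        ]
[[ 2.84000e-01 -9.17000e-01 -2.81000e-01  2.55959e+02]
 [-9.59000e-01 -2.72000e-01 -8.20000e-02 -6.01411e+02]
 [-2.00000e-03  2.93000e-01 -9.56000e-01  3.73506e+02]
 [ 0.00000e+00  0.00000e+00  0.00000e+00  1.00000e+00]]
time 0.15
joint_positions [ 1.1848212   0.33372089  0.03989001  1.46609385 -0.01340693  1.34331957
 -0.05850412]
qvel [-6.91736260e-06 -4.46851781e-04  4.07998340e-04 -2.26636331e-03
  7.31911984e-04  1.29608325e-03  3.00143814e-04]
tau [ 3.15019533e-03 -6.59043574e+01  1.36730768e+00 -4.05865252e+01
  1.68506638e-02  9.71418223e-03  6.65661855e-05]
position [ 183.70799015 -623.05830285  193.03117717]
eef_rot [ 0.56593199  0.42367733  0.5666869  -0.42318372]
ft_force [ 0.37955088  0.80370512 -0.49313095]
torque [ 0.02584486 -0.01466413 -0.01351446]
opening 85.14709804279553
```

View pics/scene0.png

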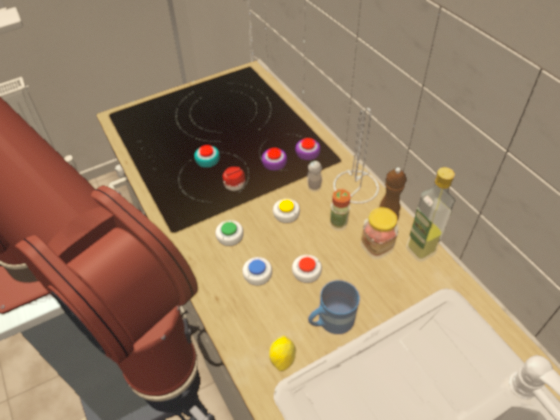

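View pics/top0.png

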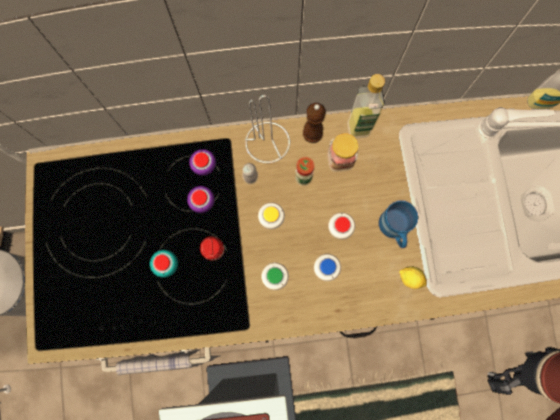

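View pics/wrist0.png

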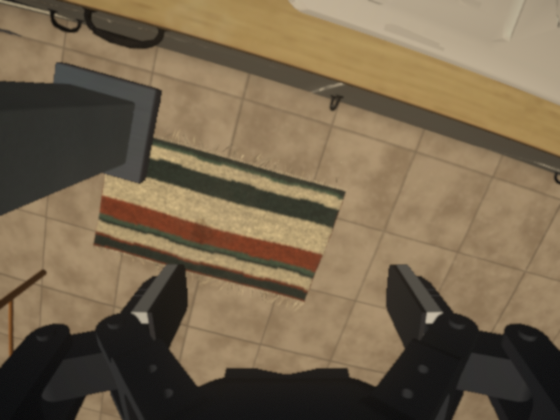

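The white-based switches are clear in both views. In top they are blue (327,267), yellow (270,214), red (342,225) and green (274,275). In scene they are blue (257,268), yellow (286,208), red (307,266) and green (229,231). The purple and turquoise decoys sit on the hob glass. I'll locate the caps by colour masks and ray casting.

```bash
cat > h.py <<'E'
import cv2,numpy as np
from station import bot, read_camera
from scipy.spatial.transform import Rotation as R
def ray(c,uv):
    f=c["color"].shape[0]/2/np.tan(np.radians(c["fov_y"])/2)
    K=np.array([[f,0,c["cx"]],[0,f,c["cy"]],[0,0,1]])
    p=cv2.undistortPoints(np.array([[uv]],float),K,np.array(c["D"],float))[0,0]
    T=np.array(c["cam_to_world"]); d=T[:3,:3]@np.array([p[0],p[1],1]); return T[:3,3],d/np.linalg.norm(d)
def plane(c,uv,z):
    o,d=ray(c,uv); return o+d*(z-o[2])/d[2]
def tri(r1,r2):
    A=sum(np.eye(3)-np.outer(d,d) for o,d in(r1,r2)); b=sum((np.eye(3)-np.outer(d,d))@o for o,d in(r1,r2)); return np.linalg.solve(A,b)
HUE={"blue":(100,130),"yellow":(20,34),"red":(172,8),"green":(50,80)}
def cap(c,col,uv,r=16):
    h=cv2.cvtColor(c["color"],cv2.COLOR_RGB2HSV); a,b=HUE[col]; H=h[...,0]
    m=((H>=a)&(H<=b)) if a<b else ((H>=a)|(H<=b))
    m&=(h[...,1]>150)&(h[...,2]>90)
    n,l,st,ce=cv2.connectedComponentsWithStats(m.astype(np.uint8))
    best=[i for i in range(1,n) if np.hypot(*(ce[i]-uv))<r and st[i,4]>15]
    if not best: return None,0
    i=max(best,key=lambda i:st[i,4]); return ce[i],st[i]
E
python3 - <<'E'
from h import *
S=read_camera("scene");T=read_camera("top")
g={"blue":((257,268),(327,267)),"yellow":((286,208),(270,214)),"red":((307,266),(342,225)),"green":((229,231),(274,275))}
for k,(a,b) in g.items():
    u,s1=cap(S,k,a);v,s2=cap(T,k,b)
    print(k,u,s1,v,s2)
    if u is None or v is None: continue
    print("  ",*[np.round(x,1) for x in(tri(ray(S,u),ray(T,v)),plane(S,u,30),plane(T,v,30))])
for n,v,z in(("shaker",(249,174),85),("spicejar",(305,163),104),("timer",(212,248),45),("mug",(401,215),89),("lemon",(412,278),30)): print(n,np.round(plane(T,v,z)))
s=bot.get_state(); print(R.from_quat(s["eef_rot"],scalar_first=True).as_matrix().round(3))
E
```

```text
blue None 0 [327.60645161 266.33548387] [321 260  14  14 155]
yellow [286.09589041 205.60273973] [279 200  15  12 146] [270.92571429 213.96571429] [264 207  15  15 175]
   [ 609.9 -176.4   20.1] [ 604.2 -183.9   30. ] [ 608.9 -176.8   30. ]
red [306.75438596 264.03508772] [299 258  16  13 171] [342.03409091 224.02272727] [335 217  15  15 176]
   [ 561.  -357.    18.3] [ 555.  -363.6   30. ] [ 560.2 -355.6   30. ]
green None 0 [274.5        275.17647059] [268 269  14  13 136]
shaker [ 705. -134.   85.]
spicejar [ 711. -276.  104.]
timer [536. -19.  45.]
mug [ 554. -495.   89.]
lemon [ 400. -512.   30.]
[[-0.     0.959  0.283]
 [ 0.001  0.283 -0.959]
 [-1.    -0.    -0.001]]
```

```bash
sed -i 's/h\[...,2\]>90/h[...,2]>60/; s/h\[...,1\]>150/h[...,1]>110/; s/(50,80)/(50,90)/' h.py
python3 - <<'E'
from h import *
S=read_camera("scene");T=read_camera("top")
g={"blue":((257,268),(327,267)),"yellow":((286,208),(270,214)),"red":((307,266),(342,225)),"green":((229,231),(274,275))}
for k,(a,b) in g.items():
    u,s1=cap(S,k,a);v,s2=cap(T,k,b)
    print(k,u,s1,v,s2)
    if u is None or v is None: continue
    print("  ",*[np.round(x,1) for x in(tri(ray(S,u),ray(T,v)),plane(S,u,30),plane(T,v,30))])
s=bot.get_state(); print(s["time"])
M=R.from_quat(s["eef_rot"],scalar_first=True).as_matrix()
for p in [(426,-328)]: print((M.T@(np.array([*p,193])-s["position"])).round(1))
E
```

```text
blue [256.55102041 266.49659864] [250 261  15  12 147] [327.62285714 266.23428571] [321 259  15  15 175]
   [ 456.5 -304.1   18.7] [ 451.8 -311.    30. ] [ 457.  -303.3   30. ]
yellow [286.14367816 205.24712644] [279 198  15  15 174] [270.76804124 213.86597938] [263 207  16  15 194]
   [ 610.1 -176.1   21. ] [ 604.9 -182.9   30. ] [ 609.2 -176.4   30. ]
red [306.72772277 263.98019802] [299 257  17  15 202] [342.13917526 224.10309278] [335 217  16  16 194]
   [ 560.7 -357.2   18.9] [ 555.  -363.4   30. ] [ 559.9 -355.8   30. ]
green [228.53174603 228.13492063] [222 223  14  12 126] [274.46987952 275.29518072] [268 268  14  15 166]
   [ 450.2 -166.9   18.2] [ 445.5 -175.8   30. ] [ 450.8 -167.4   30. ]
0.35
[   0.6  315.8 -214.8]
```

```bash
python3 -m handwheel '[[0,0,30,-19,0,0,0],[0,0,30,-19,0,0,0],[0,0,30,-19,0,0,0],[0,0,30,-19,0,0,0],[0,0,30,-19,0,0,0],[0,0,30,-19,0,0,0],[0,0,30,-19,0,0,0],[0,0,30,-19,0,0,0],[0,0,0,0,0,0,0]]'
```

```text
time: 1.25
position: [375.3, -405.2, 194.1]
eef_rot: [0.568, 0.422, 0.568, -0.421]
ft_force: [1.0, 0.2, -0.7]
opening: -0.1
```

Run:
```python
from h import *
c=read_camera("wrist");cv2.imwrite("pics/w1.png",c["color"][:,:,::-1])
for k in HUE:
    u,s=cap(c,k,(280,200),300)
    if u is not None: print(k,u,s,plane(c,u,30).round(1))
# shut fingertip in the wrist image
s=bot.get_state();T=np.array(c["cam_to_world"]);p=np.linalg.inv(T)@np.r_[s["position"],1];f=210/np.tan(np.radians(c["fov_y"])/2);print(p, p[:2]/p[2]*f+[c["cx"],c["cy"]])
```

```text
blue [464.88003778  43.19112091] [ 410    0  107  107 3176] [ 548.5 -528.5   30. ]
yellow [ 92.46441382 108.77128563] [    0     0   199   186 10594] [ 385.4 -200.1   30. ]
red [177.26578073 269.8089701 ] [145 256  74  29 602] [ 237.4 -318.3   30. ]
green [75.0539752  35.35813275] [  55   14   41   43 1371] [ 448.9 -171.9   30. ]
[  2.18857997  21.92931591 195.65261734   1.        ] [290.29721149 242.85729022]
```

View pics/w1.png

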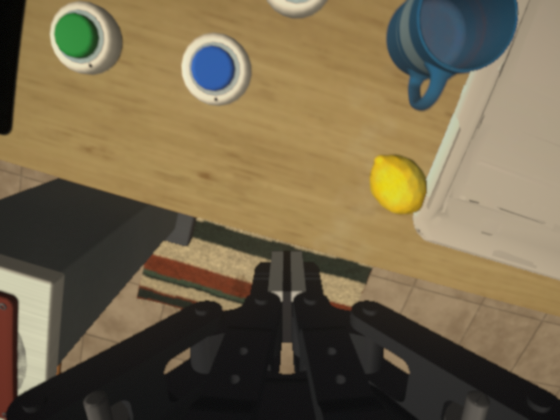

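Wrist view: blue cap at about (212,68), green at (75,36), lemon and mug to the right, shut fingertips at about (287,252).

Run:
```python
from h import *
c=read_camera("wrist")
for k,g in(("blue",(212,68)),("green",(75,36))):
    u,s=cap(c,k,g,25); print(k,u,s,plane(c,u,30).round(1))
    print(' width mm',np.linalg.norm(plane(c,u-[s[2]/2,0],30)-plane(c,u+[s[2]/2,0],30)))
s=bot.get_state();M=R.from_quat(s["eef_rot"],scalar_first=True).as_matrix()
print(s["position"],(M.T@(plane(c,cap(c,'blue',(212,68),25)[0],30)-s["position"])))
```

```text
blue [209.66083916  64.49370629] [ 189   43   42   44 1430] [ 455.5 -306.6   30. ]
 width mm 39.9560081384948
green [72.17416546 32.36211901] [  52   11   41   43 1378] [ 449.1 -171.7   30. ]
 width mm 41.4363960875278
[ 371.48840841 -409.31138695  193.8343379 ] [163.80524208 109.825835   -74.62206044]
```

```bash
python3 -m handwheel '[[0,0,22,-15,0,0,0],[0,20,22,-15,0,0,0],[0,20,22,-15,0,0,0],[0,25,22,-15,0,0,0],[0,25,22,-15,0,0,0],[0,20,0,0,0,0,0],[0,10,0,0,0,0,0],[0,0,0,0,0,0,0],[0,0,0,0,0,0,0],[0,0,0,0,0,0,0]]'
python3 - <<'E'
from h import *
c=read_camera("wrist");cv2.imwrite("pics/w2.png",c["color"][:,:,::-1])
s=bot.get_state();print(s["position"],s["ft_force"],R.from_quat(s["eef_rot"],scalar_first=True).as_matrix()[:,0])
E
```

```text
time: 2.35
position: [455.6, -308.0, 75.0]
eef_rot: [0.567, 0.424, 0.565, -0.424]
ft_force: [-0.0, 0.7, 0.1]
opening: -0.2
[ 455.64566735 -307.79142846   74.91760294] [0.07762264 1.17737717 0.3030212 ] [ 0.00146648 -0.00117967 -0.99999823]
```

View pics/w2.png

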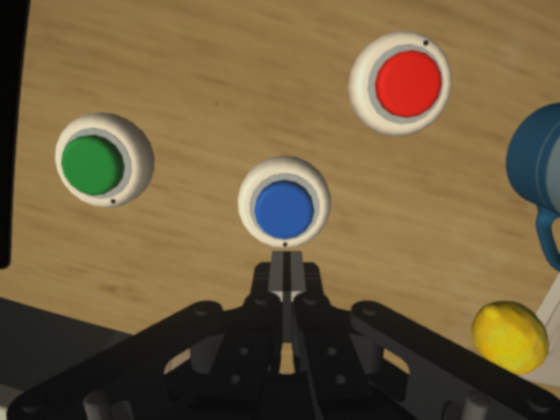

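Run:
```python
from h import *
c=read_camera("wrist");s=bot.get_state();M=R.from_quat(s["eef_rot"],scalar_first=True).as_matrix()
for k,g in(("blue",(284,210)),("red",(408,85))):
    u,st=cap(c,k,g,25); p=plane(c,u,30.5); print(k,u,st,p.round(1),(M.T@(p-s["position"])).round(1))
```

```text
blue [283.7151277  209.80510806] [ 255  182   58   57 2545] [ 457.5 -304.8   30.5] [44.3  2.4 -2.1]
red [408.19426934  83.79799427] [ 375   50   67   68 3490] [ 559.3 -356.5   30.5] [44.5 85.5 76.2]
```

Blue cap is within 3 mm of the tool axis; correct this and come down close to it.

```bash
python3 -m handwheel '[[0,10,2,-2,0,0,0],[0,15,0,0,0,0,0],[0,10,0,0,0,0,0],[0,5,0,0,0,0,0],[0,2,0,0,0,0,0],[0,1,0,0,0,0,0],[0,1,0,0,0,0,0],[0,1,0,0,0,0,0],[0,0,0,0,0,0,0],[0,0,0,0,0,0,0]]'
```

```text
time: 3.45
position: [456.8, -304.3, 28.9]
eef_rot: [0.566, 0.423, 0.566, -0.423]
ft_force: [-0.1, -0.4, 0.4]
opening: 0.3
```

```bash
python3 -m handwheel '[[0,1,0,0,0,0,0],[0,1,0,0,0,0,0],[0,1,0,0,0,0,0],[0,0,0,0,0,0,0]]';python3 -m handwheel '[[0,1,0,0,0,0,0],[0,1,0,0,0,0,0],[0,0,0,0,0,0,0]]'
```

```text
time: 3.85
position: [456.6, -304.1, 25.5]
eef_rot: [0.566, 0.423, 0.566, -0.423]
ft_force: [-0.1, 0.4, 0.3]
opening: -0.0
time: 4.15
position: [456.6, -304.2, 23.5]
eef_rot: [0.566, 0.423, 0.566, -0.423]
ft_force: [-0.0, 0.0, 1.3]
opening: 0.1
```

```bash
python3 -m handwheel '[[0,1,0,0,0,0,0],[0,0.5,0,0,0,0,0]]';python3 -m handwheel '[[0,0.5,0,0,0,0,0]]'; python3 -m handwheel '[[0,0.5,0,0,0,0,0]]'
python3 - <<'E'
from h import *
c=read_camera("wrist");cv2.imwrite("pics/w3.png",c["color"][:,:,::-1])
c=read_camera("scene");cv2.imwrite("pics/s3.png",cv2.resize(c["color"][180:300,190:350,::-1],None,fx=5,fy=5)[:600])
print(bot.get_state()["position"],bot.get_state()["ft_force"])
E
```

```text
time: 4.35
position: [456.7, -304.2, 22.1]
eef_rot: [0.566, 0.423, 0.566, -0.423]
ft_force: [0.0, -0.3, 0.3]
opening: -0.1
time: 4.45
position: [456.7, -304.2, 21.7]
eef_rot: [0.566, 0.423, 0.566, -0.423]
ft_force: [-0.9, 0.2, 0.3]
opening: -0.2
time: 4.55
position: [456.7, -304.2, 21.2]
eef_rot: [0.566, 0.423, 0.566, -0.423]
ft_force: [0.0, -0.4, -0.5]
opening: 0.4
[ 456.66054806 -304.15647646   21.13668709] [0.69490529 0.06104339 1.48396943]
```

View pics/w3.png

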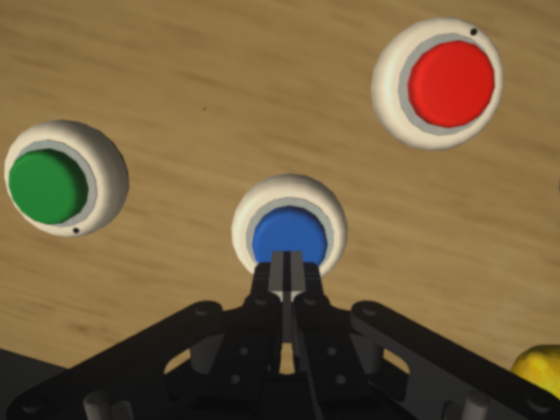

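View pics/s3.png

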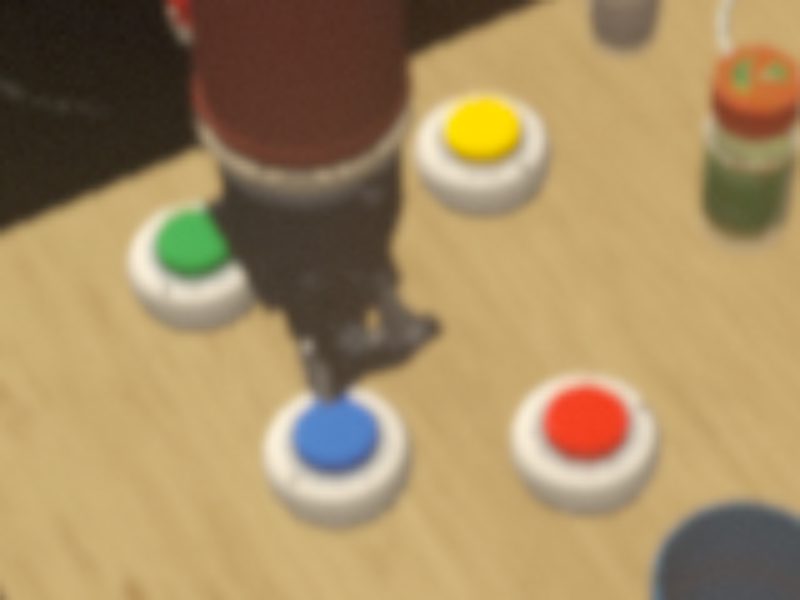

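Run:
```python
from h import *
s=bot.get_state();print(s["position"],s["ft_force"])
for n,g in(("scene",(257,267)),("top",(327,266)),("wrist",(289,235))):
    c=read_camera(n);f=210/np.tan(np.radians(c["fov_y"])/2);K=np.array([[f,0,c["cx"]],[0,f,c["cy"]],[0,0,1]])
    W=np.linalg.inv(c["cam_to_world"]);pr=lambda p:cv2.projectPoints(np.array([p],float),cv2.Rodrigues(W[:3,:3])[0],W[:3,3],K,np.array(c["D"],float))[0].ravel().round(1)
    print(n,"tcp",pr(s["position"]),"tip+20up",pr(s["position"]+[0,0,20]),cap(c,"blue",g,25))
    if n=="top":cv2.imwrite("pics/t3.png",cv2.resize(c["color"][190:310,230:390,::-1],None,fx=5,fy=5))
```

```text
[ 456.66054806 -304.15647646   21.13668709] [0.69490529 0.06104339 1.48396943]
scene tcp [257.2 265.7] tip+20up [256.8 260.7] (array([256.56129032, 266.40645161]), array([249, 260,  16,  13, 155], dtype=int32))
top tcp [327.7 266.7] tip+20up [328.4 265.9] (None, 0)
wrist tcp [287.2 238.2] tip+20up [287.3 253.3] (array([289.21451929, 235.51308044]), array([ 253,  207,   73,   59, 3058], dtype=int32))
```

View pics/t3.png

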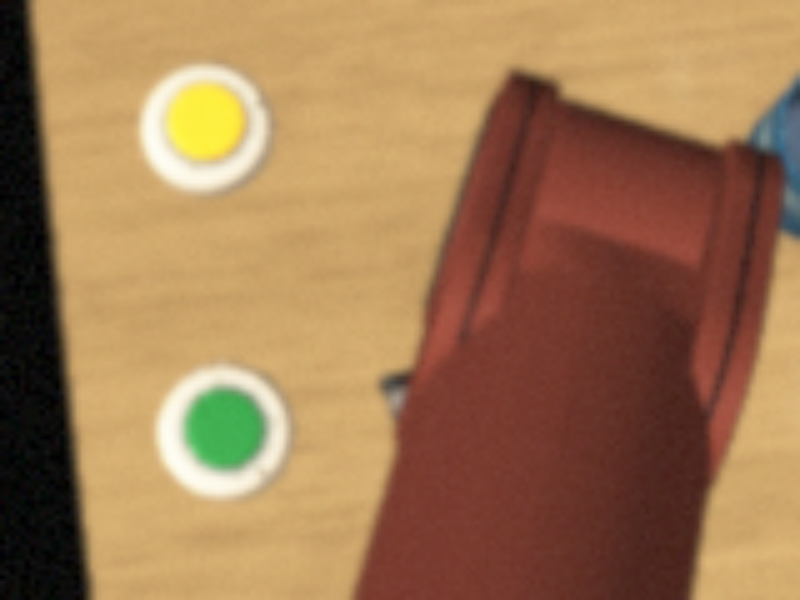

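Reported TCP is at z = 21, but there is no contact force. Both wrist (tips at row 252, where the TCP projects to 238) and scene show the real tips roughly 15–25 mm above the TCP. I'll keep descending in small, force-guarded steps.

```bash
python3 -m handwheel '[[0,1,0,0,0,0,0],[0,1,0,0,0,0,0],[0,1,0,0,0,0,0]]'; python3 -m handwheel '[[0,1,0,0,0,0,0],[0,1,0,0,0,0,0]]'
python3 - <<'E'
from h import *
c=read_camera("scene");cv2.imwrite("pics/s4.png",cv2.resize(c["color"][235:295,220:300,::-1],None,fx=8,fy=8))
s=bot.get_state();print(s["time"],s["position"],s["ft_force"])
c=read_camera("wrist");cv2.imwrite("pics/w4.png",c["color"][:,:,::-1])
E
```

```text
time: 5.1
position: [456.7, -304.2, 18.1]
eef_rot: [0.566, 0.423, 0.566, -0.423]
ft_force: [0.5, 0.0, 0.5]
opening: -0.2
time: 5.3
position: [456.7, -304.2, 16.1]
eef_rot: [0.566, 0.423, 0.566, -0.423]
ft_force: [0.0, 0.0, 0.5]
opening: -0.3
5.35 [ 456.5785445  -304.14316793   15.92583227] [-0.08779409  0.15801194  0.21970793]
```

View pics/s4.png

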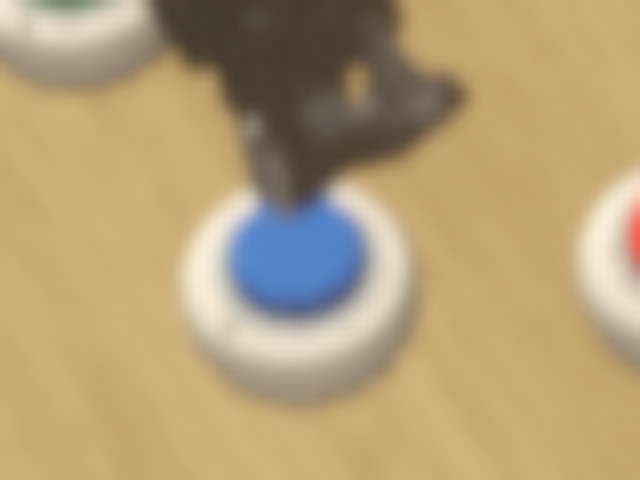

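View pics/w4.png

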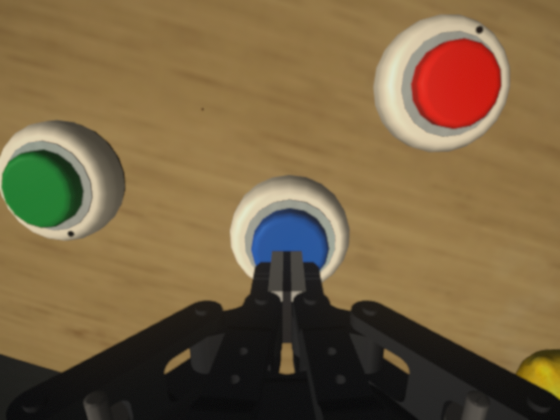

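Run:
```python
from h import *
S=read_camera("scene");W=read_camera("wrist");s=bot.get_state();M=R.from_quat(s["eef_rot"],scalar_first=True).as_matrix()
p=tri(ray(S,(256.2,260.5)),ray(W,(287,252)));print(p,M.T@(p-s["position"]))
for y in(0,5,10):  # height of wrist tip if edge at tool y
    o,d=ray(W,(287,252));o=M.T@(o-s["position"]);d=M.T@d;t=(y-o[1])/d[1];print(y,(o+t*d).round(1))
u,st=cap(W,"blue",(289,240),25);print(u,st); 
# left/right extent of cap -> depth
print(st[2], 42*344/st[2])
```

```text
[ 457.36862655 -302.5114893    38.77666422] [-22.56275912   1.10543396  -1.43963122]
0 [-18.4   0.   -0.3]
5 [-29.1   5.   -0.3]
10 [-39.9  10.   -0.3]
[289.50216884 237.52819486] [ 252  210   76   59 2997]
76 190.10526315789474
```

Triangulated tip sits about 22 mm behind the reported TCP, so contact should come at TCP z of about 0–8. Continuing, guarded.

```bash
python3 -m handwheel '[[0,1,0,0,0,0,0],[0,1,0,0,0,0,0],[0,1,0,0,0,0,0]]'; python3 -m handwheel '[[0,1,0,0,0,0,0],[0,1,0,0,0,0,0]]';  python3 -m handwheel '[[0,1,0,0,0,0,0],[0,1,0,0,0,0,0]]'; python3 -m handwheel '[[0,1,0,0,0,0,0],[0,1,0,0,0,0,0]]'
```

```text
time: 5.8
position: [456.7, -304.2, 13.1]
eef_rot: [0.566, 0.423, 0.566, -0.423]
ft_force: [1.3, 0.2, 0.4]
opening: 0.2
time: 6.0
position: [456.7, -304.2, 11.1]
eef_rot: [0.566, 0.423, 0.566, -0.423]
ft_force: [0.1, -0.8, 0.5]
opening: 0.1
time: 6.2
position: [456.7, -304.2, 9.1]
eef_rot: [0.566, 0.423, 0.566, -0.423]
ft_force: [0.7, -0.3, 0.4]
opening: -0.2
time: 6.4
position: [456.7, -304.2, 7.1]
eef_rot: [0.566, 0.423, 0.566, -0.423]
ft_force: [0.4, -0.4, 0.6]
opening: 0.0
```

```bash
python3 -m handwheel '[[0,1,0,0,0,0,0],[0,1,0,0,0,0,0]]'; python3 -m handwheel '[[0,1,0,0,0,0,0]]';  python3 - <<'E'
from h import *
c=read_camera("scene");cv2.imwrite("pics/s5.png",cv2.resize(c["color"][235:295,220:300,::-1],None,fx=8,fy=8))
s=bot.get_state();print(s["time"],s["position"],s["ft_force"])
E
```

```text
time: 6.6
position: [456.7, -304.2, 5.1]
eef_rot: [0.566, 0.423, 0.566, -0.423]
ft_force: [-0.4, 0.9, 0.4]
opening: -0.0
time: 6.7
position: [456.7, -304.2, 4.1]
eef_rot: [0.566, 0.423, 0.566, -0.423]
ft_force: [0.2, 0.2, 0.3]
opening: 0.1
6.75 [ 456.61133092 -304.16056103    3.98535473] [-0.14857425 -0.35904485  0.21074279]
```

View pics/s5.png

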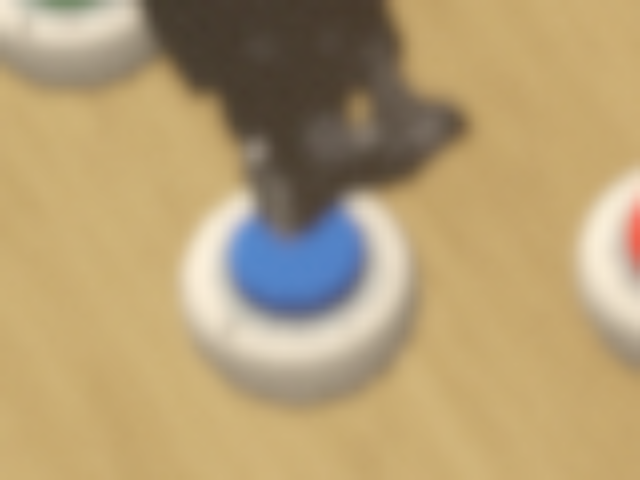

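Cap is still up and the tip is closing in on its centre, with about 5–8 mm to go.

```bash
for i in 1; do python3 -m handwheel '[[0,1,0,0,0,0,0],[0,1,0,0,0,0,0]]'; python3 -m handwheel '[[0,1,0,0,0,0,0]]'; python3 -m handwheel '[[0,1,0,0,0,0,0]]'; python3 -m handwheel '[[0,1,0,0,0,0,0]]'; done | grep -E "pos|force"
```

```text
position: [456.7, -304.2, 2.2]
ft_force: [-0.6, 0.2, -0.0]
position: [456.7, -304.2, 1.1]
ft_force: [0.6, -0.5, -0.4]
position: [456.7, -304.2, 0.1]
ft_force: [0.1, -0.3, 0.7]
position: [456.7, -304.2, -0.9]
ft_force: [-0.7, 0.0, -0.3]
```

```bash
python3 -m handwheel '[[0,1,0,0,0,0,0]]' | grep -E "pos|force"; python3 -m handwheel '[[0,1,0,0,0,0,0]]'| grep -E "pos|force"
python3 - <<'E'
from h import *
c=read_camera("scene");cv2.imwrite("pics/s6.png",cv2.resize(c["color"][235:295,220:300,::-1],None,fx=8,fy=8))
E
```

```text
position: [456.7, -304.2, -1.9]
ft_force: [0.4, -1.0, -0.7]
position: [456.7, -304.2, -2.9]
ft_force: [-0.6, -0.2, 0.6]
```

View pics/s6.png

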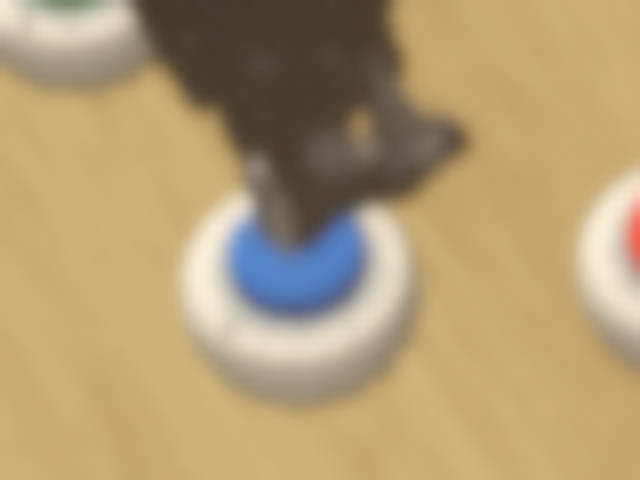

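```bash
for i in 1; do python3 -m handwheel '[[0,1,0,0,0,0,0]]'; python3 -m handwheel '[[0,1,0,0,0,0,0]]'; python3 -m handwheel '[[0,1,0,0,0,0,0]]'; done | grep -E "pos|force"
```

```text
position: [456.8, -304.3, -3.8]
ft_force: [0.6, -0.0, 0.1]
position: [456.7, -304.3, -4.8]
ft_force: [-0.6, -0.1, 0.1]
position: [456.7, -304.2, -5.8]
ft_force: [0.2, -0.3, 0.3]
```

```bash
for i in 1; do python3 -m handwheel '[[0,1,0,0,0,0,0]]'; python3 -m handwheel '[[0,1,0,0,0,0,0]]'; done | grep -E "pos|force"
python3 - <<'E'
from h import *
c=read_camera("scene");cv2.imwrite("pics/s7.png",cv2.resize(c["color"][235:295,220:300,::-1],None,fx=8,fy=8))
E
```

```text
position: [456.7, -304.2, -6.8]
ft_force: [-0.9, 0.3, 2.4]
position: [456.7, -304.2, -7.7]
ft_force: [-1.5, 0.4, 2.5]
```

View pics/s7.png

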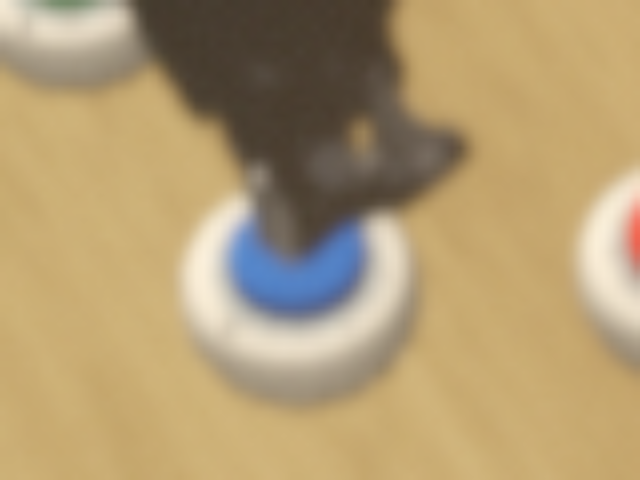

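Contact: steady 2.4–2.5 N from TCP z of about -6.3, so the hard stop should be near -15.3. Keep pressing.

```bash
for i in 1; do python3 -m handwheel '[[0,1,0,0,0,0,0],[0,1,0,0,0,0,0],[0,1,0,0,0,0,0]]'; python3 -m handwheel '[[0,1,0,0,0,0,0],[0,1,0,0,0,0,0]]'; python3 -m handwheel '[[0,1,0,0,0,0,0]]'; python3 -m handwheel '[[0,0.5,0,0,0,0,0]]';  done | grep -E "pos|force"
```

```text
position: [456.7, -304.2, -10.8]
ft_force: [-0.4, 0.3, 1.7]
position: [456.7, -304.2, -12.8]
ft_force: [-1.6, -0.2, 2.3]
position: [456.7, -304.2, -13.9]
ft_force: [-1.4, 0.3, 2.3]
position: [456.7, -304.2, -14.4]
ft_force: [-0.4, -0.4, 2.9]
```

```bash
python3 -m handwheel '[[0,0.3,0,0,0,0,0]]'| grep -E "pos|force"; python3 -m handwheel '[[0,0.3,0,0,0,0,0]]'| grep -E "pos|force"
```

```text
position: [456.7, -304.2, -14.6]
ft_force: [-0.9, 0.4, 2.4]
position: [456.7, -304.2, -14.9]
ft_force: [-0.5, 0.2, 2.8]
```

```bash
python3 -m handwheel '[[0,0.3,0,0,0,0,0]]'| grep -E "pos|force"; python3 -m handwheel '[[0,0.3,0,0,0,0,0]]'| grep -E "pos|force"
```

```text
position: [456.7, -304.2, -15.2]
ft_force: [-1.1, 0.8, 2.3]
position: [456.7, -304.2, -15.5]
ft_force: [-0.5, 0.8, 2.7]
```

```bash
python3 -m handwheel '[[0,0.2,0,0,0,0,0]]'| grep -E "pos|force"
python3 - <<'E'
from h import *
c=read_camera("scene");cv2.imwrite("pics/s8.png",cv2.resize(c["color"][235:295,220:300,::-1],None,fx=8,fy=8))
print(bot.get_state()["ft_force"])
E
```

```text
position: [456.7, -304.2, -15.6]
ft_force: [-2.0, 0.6, 5.5]
[-1.75819964  0.48186915  3.81699744]
```

View pics/s8.png

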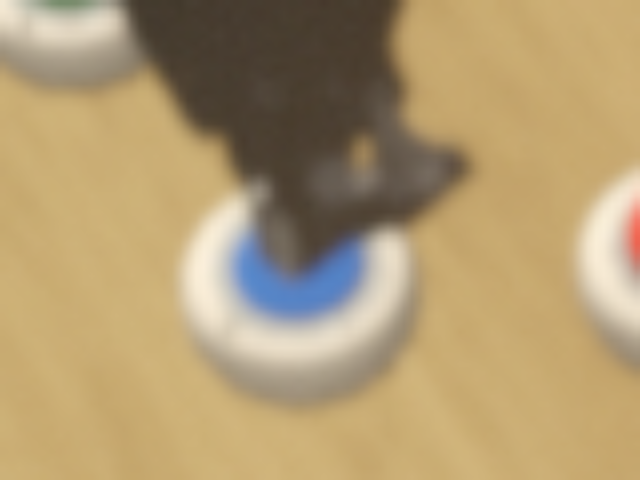

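Hard stop reached at TCP z = -15.6: force jumped to 5.5 N and the cap is visibly flush-low in the image. Lift and move to yellow.

```bash
python3 -m handwheel '[[0,-15,0,0,0,0,0],[0,-30,0,0,0,0,0],[0,-30,0,0,0,0,0],[0,-20,30,-13,0,0,0],[0,0,30,-13,0,0,0],[0,0,30,-13,0,0,0],[0,0,30,-13,0,0,0],[0,0,30,-13,0,0,0],[0,0,30,-13,0,0,0],[0,0,0,0,0,0,0]]';python3 -m handwheel '[[0,0,0,0,0,0,0],[0,0,0,0,0,0,0]]'
python3 - <<'E'
from h import *
c=read_camera("wrist");cv2.imwrite("pics/w9.png",c["color"][:,:,::-1])
s=bot.get_state();M=R.from_quat(s["eef_rot"],scalar_first=True).as_matrix();print(s["position"],s["ft_force"])
for k in("yellow",):
    u,st=cap(c,k,(288,220),80)
    if u is not None: p=plane(c,u,30.5); print(k,u,st,p.round(1),(M.T@(p-s["position"])).round(1))
E
```

```text
time: 10.3
position: [610.5, -173.3, 80.3]
eef_rot: [0.568, 0.423, 0.567, -0.42]
ft_force: [-0.3, 0.8, 0.3]
opening: 0.0
time: 10.5
position: [606.7, -179.6, 79.7]
eef_rot: [0.566, 0.424, 0.566, -0.424]
ft_force: [-0.1, -0.3, -0.9]
opening: 0.2
[ 606.54284992 -179.85648782   79.64810136] [ 0.18741881 -0.43951076  0.55252961]
yellow [285.64378337 205.06025934] [ 257  177   58   57 2622] [ 610.6 -177.4   30.5] [49.1  4.6 -1.3]
```

View pics/w9.png

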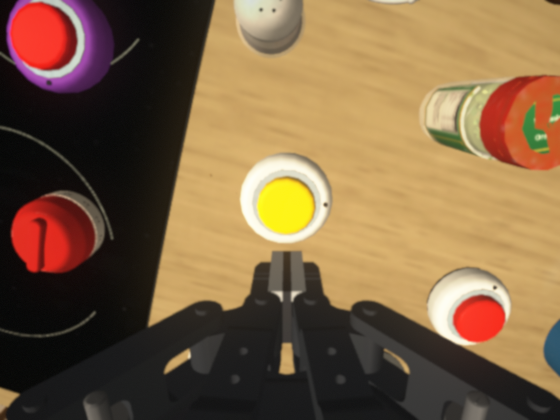

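Wrist: yellow cap at (286,205), just ahead of the tips; shaker (268,20) and spice jar (510,120) are well clear. Measurement agrees with top (609,-176). Go down to just above contact.

```bash
python3 -m handwheel '[[0,10,2,-1,0,0,0],[0,20,2,0,0,0,0],[0,20,0,0,0,0,0],[0,15,0,0,0,0,0],[0,8,0,0,0,0,0],[0,5,0,0,0,0,0],[0,3,0,0,0,0,0],[0,0,0,0,0,0,0],[0,0,0,0,0,0,0]]'
python3 - <<'E'
from h import *
c=read_camera("scene");cv2.imwrite("pics/s10.png",cv2.resize(c["color"][175:235,250:330,::-1],None,fx=8,fy=8))
E
```

```text
time: 11.45
position: [611.3, -176.5, -1.0]
eef_rot: [0.567, 0.424, 0.566, -0.423]
ft_force: [1.0, -0.3, 1.1]
opening: -0.4
```

View pics/s10.png

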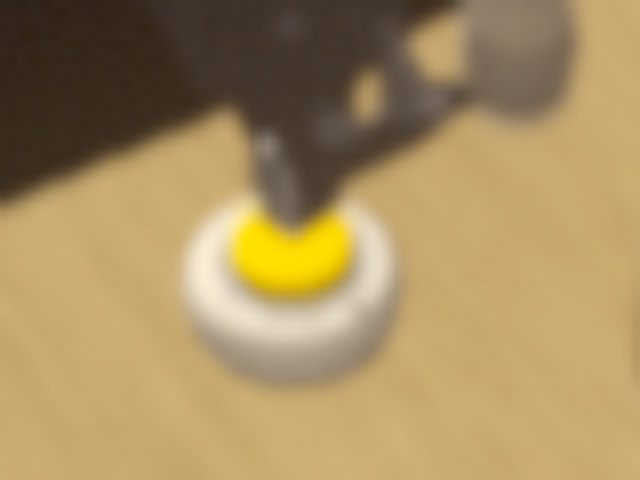

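Tip is over the centre of the yellow cap. Press.

```bash
for i in 1; do python3 -m handwheel '[[0,1,0,0,0,0,0],[0,1,0,0,0,0,0],[0,1,0,0,0,0,0],[0,1,0,0,0,0,0]]'; python3 -m handwheel '[[0,1,0,0,0,0,0],[0,1,0,0,0,0,0]]'; python3 -m handwheel '[[0,1,0,0,0,0,0],[0,1,0,0,0,0,0]]'; python3 -m handwheel '[[0,1,0,0,0,0,0]]';  done | grep -E "pos|force"
```

```text
position: [610.8, -176.4, -5.8]
ft_force: [-0.5, -0.4, 0.7]
position: [610.9, -176.4, -7.6]
ft_force: [-0.7, -0.4, 1.9]
position: [610.8, -176.4, -9.6]
ft_force: [-2.2, -0.2, 1.7]
position: [610.8, -176.4, -10.7]
ft_force: [-0.5, 0.1, 2.2]
```

```bash
for i in 1; do python3 -m handwheel '[[0,1,0,0,0,0,0],[0,1,0,0,0,0,0],[0,1,0,0,0,0,0],[0,0.5,0,0,0,0,0]]'; python3 -m handwheel '[[0,0.5,0,0,0,0,0]]';python3 -m handwheel '[[0,0.3,0,0,0,0,0]]';  done | grep -E "pos|force"
```

```text
position: [610.8, -176.4, -14.3]
ft_force: [-1.1, -0.6, 2.7]
position: [610.8, -176.4, -14.7]
ft_force: [-0.3, 0.8, 2.9]
position: [610.8, -176.4, -15.0]
ft_force: [-0.3, 0.1, 2.6]
```

```bash
for i in 1; do python3 -m handwheel '[[0,0.3,0,0,0,0,0]]'; python3 -m handwheel '[[0,0.2,0,0,0,0,0]]'; done | grep -E "pos|force"
```

```text
position: [610.8, -176.4, -15.3]
ft_force: [-1.0, 0.9, 2.2]
position: [610.8, -176.4, -15.5]
ft_force: [-0.5, 0.4, 4.8]
```

Yellow hit its stop (4.8 N at -15.5). On to red.

```bash
python3 -m handwheel '[[0,-15,0,0,0,0,0],[0,-30,0,0,0,0,0],[0,-30,0,0,0,0,0],[0,-20,-17,26,0,0,0],[0,0,-17,26,0,0,0],[0,0,-17,26,0,0,0],[0,0,-17,26,0,0,0],[0,0,-17,26,0,0,0],[0,0,-17,26,0,0,0],[0,0,0,0,0,0,0]]';python3 -m handwheel '[[0,0,0,0,0,0,0],[0,0,0,0,0,0,0]]'
python3 - <<'E'
from h import *
c=read_camera("wrist");cv2.imwrite("pics/w11.png",c["color"][:,:,::-1])
s=bot.get_state();M=R.from_quat(s["eef_rot"],scalar_first=True).as_matrix();print(s["position"],s["ft_force"])
for k in("red",):
    u,st=cap(c,k,(288,220),80)
    if u is not None: p=plane(c,u,30.5); print(k,u,st,p.round(1),(M.T@(p-s["position"])).round(1))
c=read_camera("scene");cv2.imwrite("pics/s11.png",cv2.resize(c["color"][175:295,200:360,::-1],None,fx=5,fy=5))
E
```

```text
time: 14.2
position: [554.5, -361.1, 80.4]
eef_rot: [0.565, 0.424, 0.564, -0.426]
ft_force: [-0.9, -1.1, -0.1]
opening: 0.0
time: 14.4
position: [558.0, -353.5, 80.1]
eef_rot: [0.567, 0.423, 0.567, -0.423]
ft_force: [1.2, 0.9, 0.3]
opening: 0.4
[ 558.0170719  -353.3016523    80.00421204] [-0.1722759   0.54840085 -0.23478524]
red [294.07591015 208.31913246] [ 266  180   58   57 2582] [ 561.2 -357.6   30.5] [49.5  1.8  5. ]
```

View pics/w11.png

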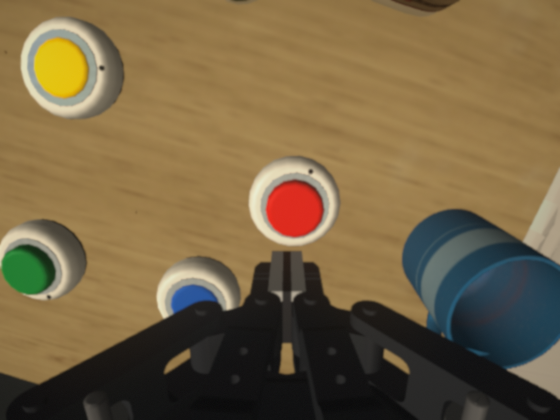

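View pics/s11.png

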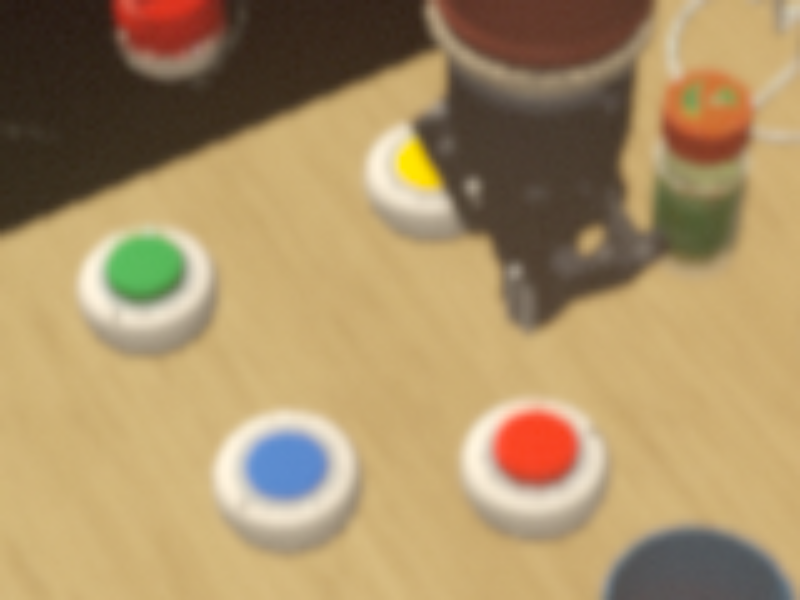

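Blue and yellow are down, green is up and nothing has shifted. Red cap at wrist (294,208) gives (561,-357.6); mug edge is about 35 mm clear. Descend.

```bash
python3 -m handwheel '[[0,10,2,3,0,0,0],[0,20,0,2,0,0,0],[0,20,0,0,0,0,0],[0,15,0,0,0,0,0],[0,8,0,0,0,0,0],[0,5,0,0,0,0,0],[0,3,0,0,0,0,0],[0,0,0,0,0,0,0],[0,0,0,0,0,0,0]]'
python3 - <<'E'
from h import *
c=read_camera("scene");cv2.imwrite("pics/s12.png",cv2.resize(c["color"][230:310,270:370,::-1],None,fx=7,fy=7))
E
```

```text
time: 15.4
position: [560.9, -359.3, -0.8]
eef_rot: [0.567, 0.423, 0.566, -0.423]
ft_force: [0.6, -0.3, 0.6]
opening: -0.1
```

View pics/s12.png

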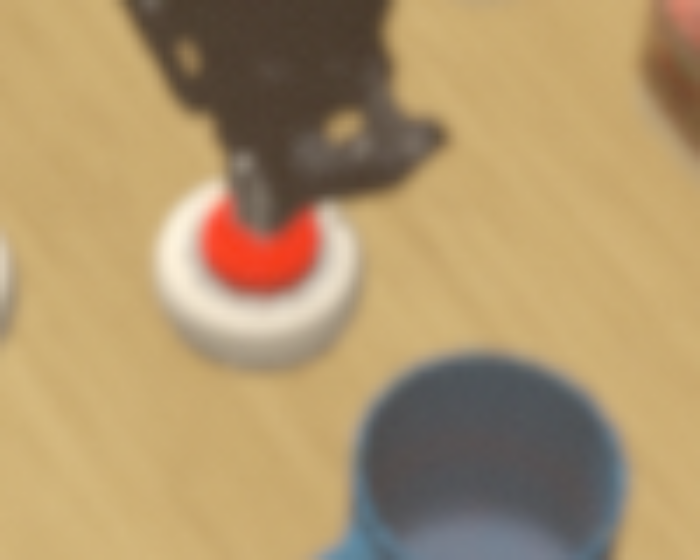

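Centred over red, mug clear. Press.

```bash
for i in 1; do python3 -m handwheel '[[0,1,0,0,0,0,0],[0,1,0,0,0,0,0],[0,1,0,0,0,0,0],[0,1,0,0,0,0,0]]'; python3 -m handwheel '[[0,1,0,0,0,0,0],[0,1,0,0,0,0,0]]'; python3 -m handwheel '[[0,1,0,0,0,0,0],[0,1,0,0,0,0,0]]'; python3 -m handwheel '[[0,1,0,0,0,0,0]]';  done | grep -E "pos|force"
```

```text
position: [560.5, -359.1, -5.6]
ft_force: [-0.1, -0.3, -0.2]
position: [560.5, -359.1, -7.4]
ft_force: [-1.2, -0.1, 1.6]
position: [560.4, -359.1, -9.5]
ft_force: [-0.4, 0.3, 2.6]
position: [560.5, -359.1, -10.5]
ft_force: [-0.2, 0.2, 2.5]
```

```bash
for i in 1; do python3 -m handwheel '[[0,1,0,0,0,0,0],[0,1,0,0,0,0,0],[0,1,0,0,0,0,0],[0,0.5,0,0,0,0,0]]'; python3 -m handwheel '[[0,0.5,0,0,0,0,0]]';python3 -m handwheel '[[0,0.3,0,0,0,0,0]]';  done | grep -E "pos|force"
```

```text
position: [560.4, -359.1, -14.1]
ft_force: [-0.7, 1.7, 2.7]
position: [560.4, -359.1, -14.6]
ft_force: [-0.8, 1.0, 2.8]
position: [560.5, -359.1, -14.8]
ft_force: [-1.2, 0.1, 1.6]
```

```bash
for i in 1; do python3 -m handwheel '[[0,0.3,0,0,0,0,0]]'; python3 -m handwheel '[[0,0.3,0,0,0,0,0]]'; done | grep -E "pos|force"
```

```text
position: [560.5, -359.1, -15.1]
ft_force: [-0.7, 0.7, 1.6]
position: [560.5, -359.1, -15.4]
ft_force: [-1.2, -0.2, 1.5]
```

```bash
for i in 1; do python3 -m handwheel '[[0,0.2,0,0,0,0,0]]';  done | grep -E "pos|force"
```

```text
position: [560.5, -359.2, -15.4]
ft_force: [-1.4, 1.3, 4.5]
```

Stop reached (4.5 N). Retreat straight up and check from all cameras.

```bash
python3 -m handwheel '[[0,-15,0,0,0,0,0],[0,-30,0,0,0,0,0],[0,-30,0,0,0,0,0],[0,-30,0,0,0,0,0],[0,-30,0,0,0,0,0],[0,-30,-30,0,0,0,0],[0,0,-30,0,0,0,0],[0,0,-30,0,0,0,0],[0,0,0,0,0,0,0],[0,0,0,0,0,0,0]]'
python3 - <<'E'
from h import *
g={"blue":((257,268),(327,267)),"yellow":((286,208),(270,214)),"red":((307,266),(342,225)),"green":((229,231),(274,275))}
S=read_camera("scene");T=read_camera("top")
for k,(a,b) in g.items(): print(k,cap(S,k,a)[0],cap(T,k,b)[0])
cv2.imwrite("pics/s13.png",cv2.resize(S["color"][130:,120:400,::-1],None,fx=2,fy=2))
cv2.imwrite("pics/w13.png",read_camera("wrist")["color"][:,:,::-1]);cv2.imwrite("pics/t13.png",T["color"][:,:,::-1])
s=bot.get_state();print(s["time"],s["position"],s["ft_force"])
E
```

```text
time: 18.25
position: [474.0, -385.0, 150.6]
eef_rot: [0.567, 0.424, 0.566, -0.424]
ft_force: [1.0, 0.1, 0.6]
opening: 0.1
blue [256.78947368 267.76691729] [327.36075949 266.48101266]
yellow None [270.98235294 214.32352941]
red [306.63690476 265.10714286] [341.89349112 224.4260355 ]
green [228.49612403 228.09302326] [274.4695122  275.28658537]
18.4 [ 475.35340915 -383.7228002   149.6678898 ] [ 0.60113436  0.01186247 -0.40203244]
```

View pics/s13.png

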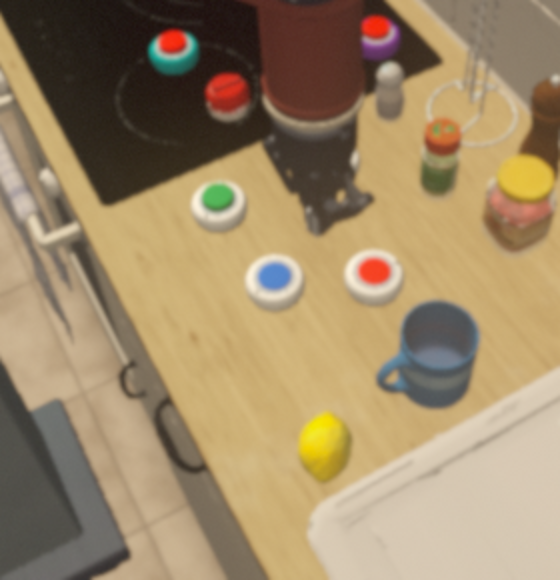

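View pics/w13.png

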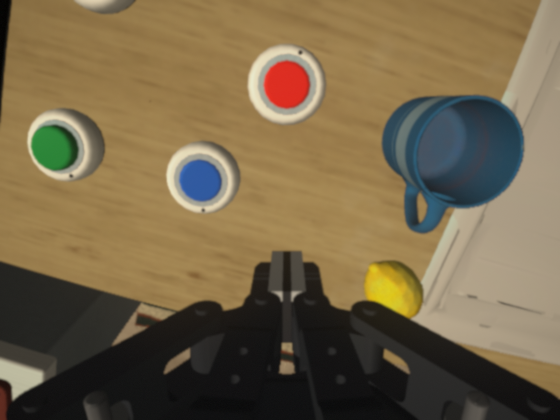

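View pics/t13.png

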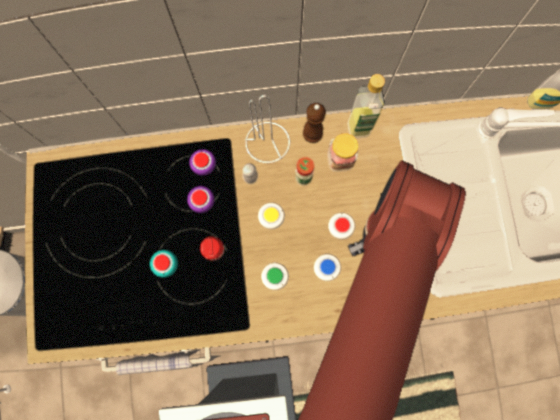

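All three caps are down, green is up, everything is in its place and the arm is clear.

```bash
python3 -c "
from station import bot
print(bot.sign_off())"
```

```text
the job is handed in; nothing more can be done
None
```

I pressed blue, then yellow, then red with the shut fingertips. Each cap slid at about 2.5 N over roughly 9 mm until the force jumped at its hard stop: 5.5, 4.8 and 4.5 N against the 30 N limit. I handed the job in at about 18.4 s of the 43 s allowed; it reports no verdict.

**Last checks:**
- **Caps and positions:** Blue and red showed down in the last pictures. Green was up and had not moved. In the top view every cap centre was within 0.5 pixel of where it started, and the bystanders I could see had not moved.
- **Arm:** It was about 150 mm up, touching nothing, with force readings at noise level.
- **Not re-seen:** In the last scene picture the arm hid the yellow cap, so its height rests on the force jump and an earlier wrist picture showing it down. In the last top view the arm hid the mug and lemon, but they show in the scene and wrist pictures, in place by eye.

**What disagreed:**
- **Fingertips short of the TCP:** They touched the caps about 37 mm higher than the reported TCP, at TCP z of about -6.5 mm instead of +30.5 mm. I found the contact by small steps watching the force.
- **Camera spread:** The scene and top views put the caps about 7–10 mm apart, so I aimed by the wrist camera, which agreed with the top view to within about 3 mm.

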